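# Clear the jars and ready the telescopic dusting brush

### The job

Get ready to dust the jam row: first put the two stray jars from the counter back into the two gaps of the row on the white riser, upright, in line and evenly spaced with the other jars. Then squeeze the orange button on the dusting brush's collar, draw the handle out to its second stop while the brush lies in its dock, and lift the extended brush over the row. Finish while still holding it there, about level, with the bristles a few centimetres above the middle jar's lid, touching nothing; do not knock or shift the other things on the counter.

Things in the scene. Friction and masses are not known exactly. Their poses are not given: they have to be found in the camera images.
- jar_a_center (a point): A small jam jar, dark red with white paper label and black lid: upright cylinder 48 mm across, 66 mm high, 0.12 to 0.23 kg. It stands on the counter in line with the brush handle, in the way of drawing it out. The point is the jar's centre, 33 mm above its underside; z is the jar's axis.
- jar_b_center (a point): A small jam jar, dark red with white paper label and black lid: upright cylinder 48 mm across, 66 mm high, 0.12 to 0.23 kg. It stands loose on the counter to the robot's right of the brush head. The point is the jar's centre, 33 mm above its underside; z is the jar's axis. The two stray jars are alike: either may fill either gap.
- riser: White low display shelf, fixed, 130 mm deep (x), 380 long (y), board top 30 mm above the counter; a back lip rises 16 mm more, 65 mm behind the row (+x). Five jar places in one row along its y, 62 mm apart (14 mm between jars); jars stand at both ends and in the middle, within 3 mm. Origin under the row's middle, on the counter.
- gap_left (a point): The empty place in the row next to the middle jar on the riser's +y side: centre of where the jar's underside goes, on the board's top. Axes as the riser's (y along the row).
- gap_right (a point): The same for the empty place on the riser's -y side of the middle jar.
- row_jar_left_center (a point): Jar already in the row, at the +y end, same make as the stray jars; its centre, 33 mm above the board.
- row_jar_mid_center (a point): Jar already in the row, in the middle, same make; its centre. Its lid's top is 33 mm above this point (96 mm above the counter).
- row_jar_right_center (a point): Jar already in the row, at the -y end, same make; its centre.
- dock: Fixed brush rest: base 265 x 70 x 8 mm with two black forks, 44 mm wide, open above; brush axis 65 mm above the counter. x: from brush head to handle; origin under the stowed collar's middle, on the counter. Fork at x = -55 (8 mm thick, up to 72 mm high) keeps the head from following the handle; fork at x = 161 (10 thick, up to 69 high) carries the sliding handle. The brush lifts straight out.
- brush: Telescopic dusting brush, loose, 0.24 kg; this is its head with the thin 12 mm tube. Origin on its axis, where the collar's middle is when stowed; x from head to handle, z up, bristles down. Wooden head 100 x 34 x 14 mm, centred at x = -134; bristles reach 31 mm below the axis. Total length 360 mm stowed, 480 extended. The head comes 3 mm before it bears on the dock's fork.
- brush_collar (a point): Middle of the grey collar at the front of the blue handle, on its axis: take the brush here. 36 mm long (x, along the brush), 26 wide (y), 28 high. Orange button 16 x 16 mm at its middle on the -y side, 4 mm proud (30 over both); squeezing across y presses it flush. Blue handle (24 wide, 22 high) runs on to 175 mm at +x. Moves with the handle. Extended, the centre of mass is 30 mm headwards.
- brush_handle (a joint): How far the handle is drawn out of the brush, m: 0 stowed, first stop 0.060, second stop and end of travel 0.120. A spring pin locks it at each stop unless the button is pressed; slides with about 3 N while the button is held in, and stays where it is left.
- brush_button (a joint): How far the orange button is pressed in, m: 0 out (locked), frees the handle from 0.003, flush with the collar at 0.004 (about 6 N), spring returned.
- bristle_tip (a point): Centre of the bristles' lower ends (area 94 x 28 mm, long side along the brush): 134 mm from the brush's origin towards the head and 31 mm below its axis. With the handle at the second stop it is 254 mm from the collar's middle along the brush.
- syrup: Bystander: tall dark bottle 56 mm across, 170 mm high, on the right. Leave it. Origin under its centre.
- marmalade: Bystander: orange marmalade jar 66 mm across, 88 mm high, on the left. Leave it. Origin under its centre.
- spoon_cup: Bystander: white cup 68 mm across, 75 mm high, on the left. Leave it. Origin under its centre.
- label_roll: Bystander: roll of blank labels lying flat, 72 mm across, 40 mm high, on the right. Leave it. Origin under its centre.
Not all that is in view belongs to the job. Leave any purple look-alike of the part that bears jar_b_center alone.

How it is judged:
By the outcome, as a careful person would: the job done as asked, in the order asked, and still so for the second after the job is handed in, while the arm keeps its last pose, push and grip.
It also fails if it takes over 69 s, if anything falls off the work surface, if the arm or the gripper's body presses on something with over 40 N, if the wrist force passes 120 N, or if a joint passes its speed limit or range.

### The arm

A 7-joint arm with a two-finger parallel gripper is mounted at the origin on the work surface. World frame = base frame: x ahead of the robot, y to its left, z up, the work surface at z = 0. Lengths are in mm, angles in rad, forces in N, time in s.
With the tool pointing down it reaches from about 350 to 900 mm from the base axis. Payload 8.1 kg.
Tool frame: the origin (TCP) lies at the very end of the fingers, on their centre line; the grasp point (between the pads) lies 19 mm behind it; z points along the fingers, y is the direction in which the jaws open and shut (so a half turn about z gives the same grasp; the last joint's range is limited). The gripper opens to 92 mm and grips with 3 to 60 N. Pads are 19 mm wide; open, the fingers measure 130 mm over their backs; the gripper's body (75 mm by 190 mm) begins 47 mm behind the grasp point.
Start: joints at [1.145, 0.434, 0.025, 1.573, -0.012, 1.134, -0.075], TCP at [198.241, -592.741, 226.742] pointing down, gripper open.
Joint ranges: [-2.62, 2.62], [-0.44, 2.09], [-1.27, 1.32], [0.08, 2.57], [-1.32, 4.46], [0.12, 2], [-2.74, 2.74]. Speed limits (rad/s): [2.22, 2.22, 3.01, 3.01, 3.14, 3.14, 3.14].

### API

Orientations are given as a unit quaternion [x, y, z, w].
In Python, from station import move_to, move_l, goto_joints, set_gripper, wait, solve_ik, observe, read_camera, calibration, IKError, close_job gives the robot as it stands. The module is installed in compiled form; this text tells all that it offers. Calls block until the motion is done:
- move_to(position, orientation): joint-space move of the TCP to a pose.
- move_l(position, attitude=None, velocity=150, force_limit=None): straight line of the TCP; attitude=None keeps the orientation; velocity is the mean speed in mm/s. With force_limit (N) it stops when the force on the tool has changed by that much, and returns True; else False.
- goto_joints(angles): joint-space move.
- set_gripper(opening, grip_force=None): finger opening in mm; grip_force is the grip in N (None keeps the last); returns when the fingers have stopped.
- wait(seconds).
- solve_ik(position, orientation): joint angles nearest the present ones, or None.
- observe(): the state.
- read_camera(name): name is "side" or "top"; returns the picture (420x560x3 uint8, red, green, blue); there is no depth.
- calibration(name): a dict with "mtx" (3x3 intrinsics, pixels), "R" (3x3) and "t" (3): a world point X has camera coordinates R X + t. Camera axes: x right, y down, z forward; pixel columns grow to the right and rows downward; lengths in mm; the calibration is good to about 2 mm. A picture is of the moment at which its call begins. calibration takes no time and is no camera call.
A pose or a line that the arm cannot do raises IKError and nothing moves.
- close_job(): hands the job in, once; it reports no verdict.
The state is a dict: "t": time; "qpos": joint angles; "joint_vel": joint speeds; "tau": joint torques, N m; "tcp_pos": TCP position; "eef_rot": TCP orientation; "ft_force": force on the tool from outside, world axes, zero at the start; "wrist_torque": the same for the moment, N m; "opening": finger opening in mm.
Only numpy, scipy, OpenCV 4.12 (cv2) and the standard library are available. Lean on these libraries where they do the work, as an engineer would, in place of code of your own. Each camera call takes 0.05 s, during which the arm holds its last target. There are 200 camera calls.

## Working session

There is one attempt and no reset: what is moved stays moved. The work goes in short steps, each a Python script; the robot and the scene stay as the last script left them, time stands still between calls to the robot, and variables do not carry over. Pictures are saved under pics/ and viewed, about 8 in all and at most 12, crops included, and the job is handed in when it is done.

```bash
ls; mkdir -p pics
python3 - <<'E'
from station import *
import cv2,numpy as np
for n in("top","side"):
    cv2.imwrite(f"pics/{n}0.png",cv2.resize(read_camera(n)[:,:,::-1],(800,600)))
    c=calibration(n);print(n,np.round(c["mtx"],1).tolist(),np.round(c["R"],3).tolist(),np.round(c["t"]), np.round(-c["R"].T@c["t"]))
s=observe();print(s["t"],s["eef_rot"],s["opening"])
E
```

```text
pics
top [[491.6, 0.0, 273.5], [0.0, 491.6, 207.7], [0.0, 0.0, 1.0]] [[-0.026, -1.0, -0.013], [-0.981, 0.028, -0.194], [0.194, 0.007, -0.981]] [  21.  546. 1315.] [ 281.   -4. 1396.]
side [[380.6, 0.0, 282.2], [0.0, 380.6, 203.5], [0.0, 0.0, 1.0]] [[-0.962, -0.273, -0.014], [-0.16, 0.604, -0.781], [0.222, -0.749, -0.625]] [533. 148. 927.] [330. 750. 702.]
0.1 [ 9.87005605e-01  1.60684228e-01 -1.85607091e-04 -6.92715005e-04] 91.68477299201717
```

View pics/top0.png

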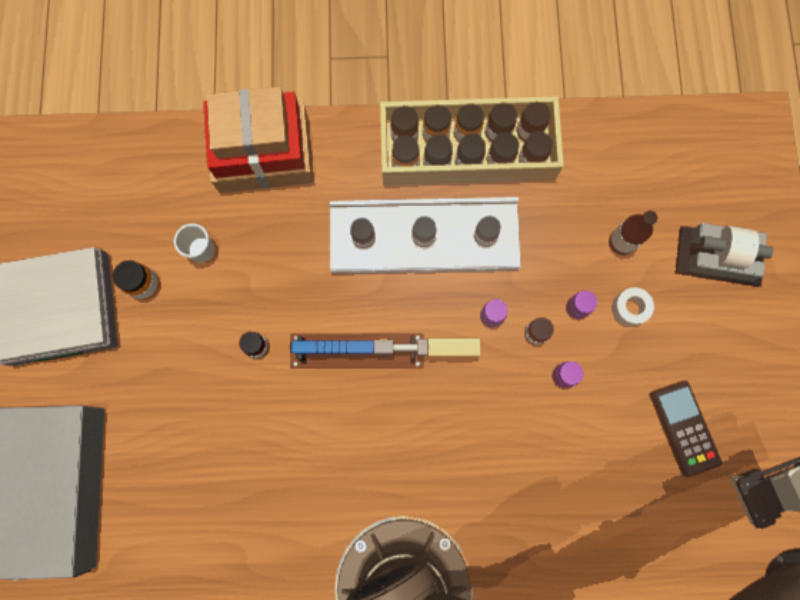

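View pics/side0.png

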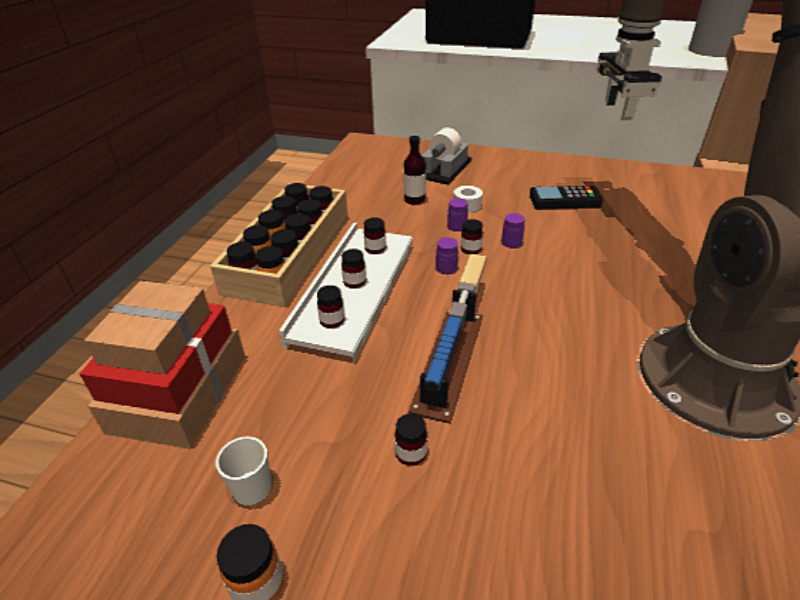

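The top view (800 px scale) shows the row lids at (362,232), (424,231) and (488,229). Jar a is at (252,344) and jar b at (541,328), between three purple look-alikes. The brush lies along y at row 347, with its collar near (384,347) and the head to the right. The side view agrees. Next I'll measure these properly.

```bash
cat > h.py <<'E'
from station import *
import numpy as np, cv2
def cast(n,uv,z):
    c=calibration(n);d=c["R"].T@np.linalg.solve(c["mtx"],[uv[0],uv[1],1.]);o=-c["R"].T@c["t"]
    return o+d*(z-o[2])/d[2]
def proj(n,X):
    c=calibration(n);p=c["mtx"]@(c["R"]@np.array(X,float)+c["t"]);return p[:2]/p[2]
def tri(u1,u2):
    A=[];b=[]
    for n,uv in(("top",u1),("side",u2)):
        c=calibration(n);d=c["R"].T@np.linalg.solve(c["mtx"],[uv[0],uv[1],1.]);d/=np.linalg.norm(d)
        P=np.eye(3)-np.outer(d,d);A.append(P);b.append(P@(-c["R"].T@c["t"]))
    return np.linalg.lstsq(np.vstack(A),np.hstack(b),rcond=None)[0]
def comps(m,lo=20,hi=5000):
    k,l,s,c=cv2.connectedComponentsWithStats(m.astype(np.uint8))
    return [(c[i],s[i]) for i in range(1,k) if lo<s[i][4]<hi]
def masks(im):
    i=im.astype(int);mx=i.max(2);mn=i.min(2);r,g,b=i[...,0],i[...,1],i[...,2]
    return dict(lid=(mx<95)&(mx-mn<32),blue=(b>r+35)&(b>g+20)&(r<100),white=(mn>165)&(mx-mn<30),head=(r>190)&(g>170)&(b<g-25)&(b>90),
      orange=(r>200)&(g>80)&(g<150)&(b<50))
E
python3 - <<'E'
from h import *
for n in("top","side"):
    im=read_camera(n);cv2.imwrite(f"pics/{n}1.png",im[:,:,::-1]);M=masks(im)
    for k in M:
        for c,s in comps(M[k]):
            if k=="lid" and s[4]>600: continue
            print(n,k,c.round(1),s.tolist(),[cast(n,c,z)[:2].round(0).tolist() for z in((66,96) if k=="lid" else (76,) if k!="white" else (30,))])
im=read_camera("top");big=cv2.resize(im[155:270,160:420],None,fx=3,fy=3,interpolation=cv2.INTER_CUBIC)
cv2.imwrite("pics/crop.png",big[:,:,::-1])
E
```

```text
top lid [352.  81.] [343, 73, 19, 18, 243] [[911.0, -231.0], [897.0, -226.0]]
top lid [373.7  81. ] [367, 73, 17, 15, 119] [[909.0, -294.0], [895.0, -287.0]]
top lid [283.   82.7] [274, 75, 18, 17, 230] [[912.0, -31.0], [898.0, -30.0]]
top lid [305.9  82.3] [298, 74, 17, 18, 241] [[911.0, -98.0], [897.0, -95.0]]
top lid [329.   81.7] [321, 74, 18, 17, 245] [[911.0, -164.0], [897.0, -161.0]]
top lid [352.8 101.9] [342, 92, 21, 21, 297] [[847.0, -230.0], [834.0, -225.0]]
top lid [376.2 100.7] [368, 92, 18, 18, 257] [[848.0, -297.0], [835.0, -290.0]]
top lid [283.6 103.8] [275, 95, 18, 19, 261] [[847.0, -31.0], [834.0, -30.0]]
top lid [306.5 104.8] [298, 95, 18, 20, 321] [[842.0, -97.0], [829.0, -95.0]]
top lid [329.4 104.1] [320, 94, 19, 20, 321] [[842.0, -162.0], [830.0, -159.0]]
top lid [174.6 104.6] [171, 102, 9, 6, 41] [[855.0, 283.0], [842.0, 277.0]]
top lid [183.7 127.5] [179, 124, 10, 8, 52] [[785.0, 256.0], [773.0, 250.0]]
top lid [455.  152.2] [451, 149, 8, 8, 39] [[688.0, -507.0], [678.0, -496.0]]
top lid [253.1 161.6] [246, 154, 16, 17, 195] [[677.0, 60.0], [668.0, 59.0]]
to
[... 4417 characters left out ...]
.7  33.1] [454, 14, 54, 35, 1025] [[-136.0, -2007.0]]
side white [313.   92.1] [306, 90, 13, 6, 50] [[653.0, -853.0]]
side white [327.6 134.2] [318, 130, 20, 9, 92] [[519.0, -487.0]]
side white [221.1 195.1] [196, 156, 53, 76, 182] [[752.0, -48.0]]
side white [245.8 207.2] [200, 161, 88, 86, 2452] [[663.0, -14.0]]
side white [136.2 239. ] [132, 236, 9, 6, 27] [[890.0, 179.0]]
side white [471.4 277.9] [467, 275, 10, 7, 29] [[84.0, 93.0]]
side white [548.3 292.4] [544, 289, 10, 7, 33] [[-71.0, 93.0]]
side white [169.7 321.8] [152, 306, 35, 30, 164] [[686.0, 376.0]]
side head [196.  172.5] [147, 132, 94, 62, 307] [[838.0, -76.0]]
side head [330.9 187.7] [322, 178, 18, 21, 226] [[441.0, -102.0]]
```

View pics/crop.png

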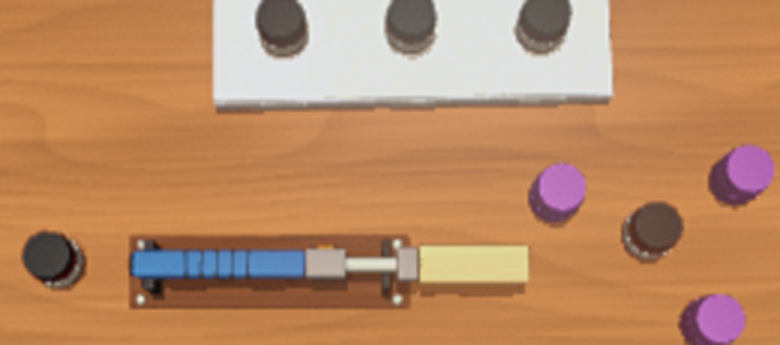

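The crop (3x, offset 160,155) shows the row lids near (281,20), (411,18) and (544,16). Jar a's lid is at (50,256) and jar b's brownish one at (656,227). The collar spans 305–345 at row 263, with an orange sliver on its far (+x) side. I'll fit circles to the far lid rims.

```bash
cat >> h.py <<'E'
from scipy.optimize import least_squares
def lidfit(im,guess,z,thr=100,n="top"):
    """circle (R=24) through the rim points, far from the camera, of the dark blob at the guessed lid"""
    g=proj(n,[*guess,z]);x0,y0=(g-20).astype(int);x0=max(x0,0);y0=max(y0,0)
    S=6;i=cv2.resize(im[y0:y0+40,x0:x0+40],None,fx=S,fy=S,interpolation=cv2.INTER_CUBIC)
    m=(i.max(2)<thr).astype(np.uint8);k,l,s,c=cv2.connectedComponentsWithStats(m)
    j=1+np.argmin([np.hypot(*(c[q]/S-20))+(100 if s[q][4]<2500 else 0) for q in range(1,k)])
    C=max(cv2.findContours((l==j).astype(np.uint8),cv2.RETR_EXTERNAL,cv2.CHAIN_APPROX_NONE)[0],key=len)[:,0]
    P=np.array([cast(n,(p+.5)/S-.5+[x0,y0],z)[:2] for p in C])
    o=(-calibration(n)["R"].T@calibration(n)["t"])[:2];c=np.array(guess,float)
    for _ in range(6):
        d=(c-o)/np.linalg.norm(c-o);Q=P[(P-c)@d>-3];Q=Q[abs(np.hypot(*(Q-c).T)-24)<9]
        r=least_squares(lambda v:np.hypot(Q[:,0]-v[0],Q[:,1]-v[1])-v[2],[*c,24],loss="soft_l1").x;c=r[:2]
    return r,len(Q)
E
python3 - <<'E'
from h import *
im=read_camera("top")
for nm,g,z in(("L",(668,60),96),("M",(668,-63),96),("R",(668,-186),96),("a",(461,270),66),("b",(490,-280),66)):
    if nm=="b": g=cast("top",(378.7,230.7),66)[:2]
    p=proj("top",[*g,z]).astype(int);print(nm,im[p[1],p[0]],[ (t,lidfit(im,g,z,t)[0].round(1).tolist()) for t in(90,105,120)])
print("front edge",cast("top",(231.3,189),30),cast("top",(363.7,187),30),"white y ext",cast("top",(231,166),30)[:2],cast("top",(364,166),30)[:2])
M=masks(im)
S=4;y0,x0=225,195;i=cv2.resize(im[y0:262,x0:345],None,fx=S,fy=S,interpolation=cv2.INTER_CUBIC)
for k,z in(("blue",76),("head",72)):
    m=masks(i)[k].astype(np.uint8);l,n=cv2.connectedComponentsWithStats(m)[1:3];j=1+np.argmax(n[1:,4])
    xs=np.arange(m.shape[1]);cols=[c for c in xs if (l[:,c]==j).sum()>15][6:-6]
    top=np.array([np.where(l[:,c]==j)[0][0] for c in cols])  # far edge
    W=np.array([cast("top",((c+.5)/S-.5+x0,(t)/S-.5+y0),z)[:2] for c,t in zip(cols,top)])
    f=np.polyfit(W[:,1],W[:,0],1);print(k,"far edge x=%.4f y+%.1f"%tuple(f),"y ext",cast("top",((n[j,0])/S-.5+x0,242.5),z)[1],cast("top",((n[j,0]+n[j,2])/S-.5+x0,242.5),z)[1], "x at ends",np.polyval(f,W[[0,-1],1]))
print(solve_ik([668,0,160],[.70711,.70711,0,0]),solve_ik([668,0,160],[.70711,-.70711,0,0]),solve_ik([668,200,180],[.70711,-.70711,0,0]))
E
```

```text
L [90 82 76] [(90, [672.7, 59.5, 19.2]), (105, [672.6, 59.3, 20.5]), (120, [672.6, 59.3, 21.1])]
M [100  95  89] [(90, [683.1, -46.9, 24.0]), (105, [672.3, -61.4, 19.9]), (120, [672.5, -61.5, 20.6])]
R [97 90 83] [(90, [-4846.7, -17.8, 24.0]), (105, [669.7, -185.7, 19.7]), (120, [670.0, -185.7, 20.3])]Traceback (most recent call last):
  File "<stdin>", line 5, in <module>
  File "h.py", line 29, in lidfit
    P=np.array([cast(n,(p+.5)/S-.5+[x0,y0],z)[:2] for p in C])
                ~~~~^^^^^^^^^^^^^^^^^^^^^^^^^
  File "h.py", line 4, in cast
    c=calibration(n);d=c["R"].T@np.linalg.solve(c["mtx"],[uv[0],uv[1],1.]);o=-c["R"].T@c["t"]
ValueError: time passes only in moves, steps and waits
```

```bash
sed -i '2a import functools\ncalibration=functools.lru_cache(calibration)' h.py
python3 - <<'E'
from h import *
im=read_camera("top")
for nm,g,z in(("L",(668,60),96),("M",(668,-63),96),("R",(668,-186),96),("a",(461,270),66),("b",(490,-280),66)):
    if nm=="b": g=cast("top",(378.7,230.7),66)[:2]
    print(nm,g,[ (t,lidfit(im,g,z,t)[0].round(1).tolist()) for t in((105,120) if nm in"LMR" else (60,80,95))])
print("front edge",cast("top",(231.3,189),30),cast("top",(363.7,187),30),"white y ext",cast("top",(231,166),30)[:2],cast("top",(364,166),30)[:2])
S=4;y0,x0=225,195;i=cv2.resize(im[y0:262,x0:345],None,fx=S,fy=S,interpolation=cv2.INTER_CUBIC)
for k,z in(("blue",76),("head",72)):
    m=masks(i)[k].astype(np.uint8);l,n=cv2.connectedComponentsWithStats(m)[1:3];j=1+np.argmax(n[1:,4])
    cols=[c for c in range(m.shape[1]) if (l[:,c]==j).sum()>15][6:-6]
    top=np.array([np.where(l[:,c]==j)[0][0] for c in cols])
    W=np.array([cast("top",((c+.5)/S-.5+x0,t/S-.5+y0),z)[:2] for c,t in zip(cols,top)])
    f=np.polyfit(W[:,1],W[:,0],1);print(k,"far edge x=%.4f y+%.1f"%tuple(f),"y ext",[cast("top",(q/S-.5+x0,242.5),z)[1].round(1) for q in(n[j,0],n[j,0]+n[j,2])])
for p in([668,0,160],[668,195,180],[470,-290,50],[455,275,50]):
  for s in(1,-1):
    q=solve_ik(p,[.70711,s*.70711,0,0]);print(p,s,None if q is None else np.round(q,2))
E
```

```text
L (668, 60) [(105, [672.7, 59.4, 20.3]), (120, [672.6, 59.3, 21.1])]
M (668, -63) [(105, [672.2, -61.4, 20.0]), (120, [672.4, -61.4, 20.7])]
R (668, -186) [(105, [669.7, -185.7, 19.7]), (120, [670.0, -185.8, 20.3])]
a (461, 270) [(60, [470.0, 286.2, 24.0]), (80, [462.4, 277.2, 19.9]), (95, [462.5, 277.0, 20.6])]Traceback (most recent call last):
  File "<stdin>", line 5, in <module>
  File "h.py", line 29, in lidfit
    j=1+np.argmin([np.hypot(*(c[q]/S-20))+(100 if s[q][4]<2500 else 0) for q in range(1,k)])
        ~~~~~~~~~^^^^^^^^^^^^^^^^^^^^^^^^^^^^^^^^^^^^^^^^^^^^^^^^^^^^^^^^^^^^^^^^^^^^^^^^^^^
    return _wrapfunc(a, 'argmin', axis=axis, out=out, **kwds)
    return _wrapit(obj, method, *args, **kwds)
    result = getattr(arr, method)(*args, **kwds)
ValueError: attempt to get argmin of an empty sequence
```

Run:
```python
from h import *
im=read_camera("top")
g=cast("top",(378.7,230.7),66)[:2]
p=proj("top",[*g,66]).round().astype(int);print(im[p[1],p[0]])
for t in(90,105,120):
    try: print("b",g,t,lidfit(im,g,66,t)[0].round(1))
    except Exception as e: print(t,e)
print("front edge",cast("top",(231.3,189),30),cast("top",(363.7,187),30),"white y ext",cast("top",(231,166),30)[:2],cast("top",(364,166),30)[:2])
S=4;y0,x0=225,195;i=cv2.resize(im[y0:262,x0:345],None,fx=S,fy=S,interpolation=cv2.INTER_CUBIC)
for k,z in(("blue",76),("head",72)):
    m=masks(i)[k].astype(np.uint8);_,l,n,_=cv2.connectedComponentsWithStats(m);j=1+np.argmax(n[1:,4])
    cols=[c for c in range(m.shape[1]) if (l[:,c]==j).sum()>15][6:-6]
    top=np.array([np.where(l[:,c]==j)[0][0] for c in cols])
    W=np.array([cast("top",((c+.5)/S-.5+x0,t/S-.5+y0),z)[:2] for c,t in zip(cols,top)])
    f=np.polyfit(W[:,1],W[:,0],1);print(k,"far edge x=%.4f y+%.1f"%tuple(f),"y ext",[cast("top",(q/S-.5+x0,242.5),z)[1].round(1) for q in(n[j,0],n[j,0]+n[j,2])])
for p in([668,0,160],[668,195,180],[470,-290,50],[455,275,50]):
  for s in(1,-1):
    q=solve_ik(p,[.70711,s*.70711,0,0]);print(p,s,None if q is None else np.round(q,2))
# first move: straight up, clear of everything
move_l([198,-593,260]);print(observe()["t"])
```

```text
[97 74 64]
b [ 471.47357338 -278.61516626] 90 [ 455.  -287.4   24. ]
b [ 471.47357338 -278.61516626] 105 [ 473.1 -279.2   20.4]
b [ 471.47357338 -278.61516626] 120 [ 473.3 -279.2   21.1]
front edge [608.6441761  125.55211393  30.        ] [ 603.38763511 -251.97518108   30.        ] white y ext [676.7902172  125.75390423] [ 665.29301897 -256.67163251]
blue far edge x=0.0349 y+456.6 y ext [np.float64(198.5), np.float64(42.4)]
head far edge x=0.0282 y+462.6 y ext [np.float64(-61.6), np.float64(-159.5)]
[668, 0, 160] 1 [ 0.34  0.66 -0.7   1.49  0.45  1.15 -0.43]
[668, 0, 160] -1 [-0.71  0.82  1.15  1.59 -0.77  1.25 -2.56]
[668, 195, 180] 1 [ 0.09  0.72 -0.79  1.39  0.52  1.25 -0.74]
[668, 195, 180] -1 [ 0.2   0.82 -1.07  1.38  0.72  1.36  2.26]
[470, -290, 50] 1 [ 0.7   0.56 -0.33  1.91  0.27  0.72  0.21]
[470, -290, 50] -1 [ 0.24  0.54  0.3   1.95 -0.24  0.68 -2.45]
[455, 275, 50] 1 [-0.01  0.7  -0.92  1.93  0.72  0.88 -1.31]
[455, 275, 50] -1 [ 0.07  0.77 -1.07  1.93  0.84  0.97  1.74]
0.775
```

```bash
cat >> h.py <<'E'
from scipy.spatial.transform import Rotation as Ro
def Q(th): return (Ro.from_euler("z",th)*Ro.from_quat([.5**.5,.5**.5,0,0])).as_quat()
def place(jar,gap):
    q=Q(-.012)
    set_gripper(80); move_to([*jar,150],q); move_l([*jar,19],velocity=150)
    set_gripper(40,20); s=observe();print("grip",s["opening"],s["t"])
    move_l([*jar,145],velocity=200); move_l([*gap,150],velocity=250); move_l([*gap,58],velocity=120)
    hit=move_l([*gap,47],velocity=30,force_limit=3); s=observe();print("touch",hit,s["tcp_pos"],s["ft_force"].round(1) if hasattr(s["ft_force"],"round") else s["ft_force"])
E
python3 - <<'E'
from h import *
print("box corner",tri((200.9,105),(145.6,204.4)))
place((473.2,-279.2),(670.7,-124.5))
s=observe();print(s["opening"],s["t"])
for n in("top","side"): cv2.imwrite(f"pics/{n}2.png",read_camera(n)[:,:,::-1])
a=cv2.imread("pics/side2.png")[90:270,180:380];cv2.imwrite("pics/c2.png",cv2.resize(a,None,fx=3,fy=3,interpolation=cv2.INTER_CUBIC))
E
```

```text
box corner [811.6467506  192.85783861 168.52051597]
grip 47.68931193531136 4.4667
touch True [ 671.27666429 -124.5885692    48.87075477] [ 1.4 -0.1  3. ]
47.68453093258719 7.675
```

View pics/c2.png

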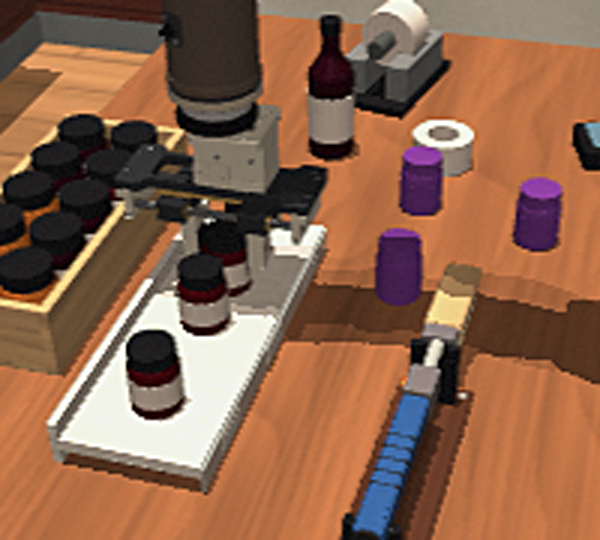

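The gripper is standing jar b in the right gap, with contact at the expected height (TCP 48.9). I'll release it and bring jar a.

Run:
```python
from h import *
def release():
    p=observe()["tcp_pos"]; set_gripper(60); move_l([p[0],p[1],150],velocity=150)
release()
move_l([560,60,190],velocity=300)
place((462.4,277.1),(671.9,-1.0))
release()
move_l([446,24,180],Q(-.031),velocity=300)
print(observe()["t"])
im=read_camera("top");cv2.imwrite("pics/top3.png",im[:,:,::-1])
for nm,g in(("L",(672,59.4)),("gl",(672,-1)),("M",(672,-61)),("gr",(671,-124)),("R",(670,-186))):
    try: print(nm,[lidfit(im,g,96,t)[0].round(1).tolist() for t in(110,120)])
    except Exception as e: print(nm,e)
im=read_camera("side");cv2.imwrite("pics/side3.png",im[:,:,::-1])
a=im[100:310,180:380,::-1];cv2.imwrite("pics/c3.png",np.hstack([cv2.resize(a,None,fx=2,fy=2),cv2.resize(cv2.imread("pics/top3.png")[120:260,210:410],(400,420))[:, :]]))
```

```text
grip 47.86867792194367 13.1167
touch True [672.50276965  -1.0000722   48.89671281] [0.7 0.2 2. ]
18.925
L [[672.6, 59.3, 20.4], [672.7, 59.3, 20.9]]
gl [[671.3, 0.2, 20.0], [671.5, 0.1, 20.4]]
M [[672.2, -61.4, 20.1], [672.3, -61.4, 20.5]]
gr [[670.6, -125.3, 19.7], [670.5, -125.3, 20.3]]
R [[669.7, -185.7, 19.6], [669.9, -185.7, 20.1]]
```

View pics/c3.png

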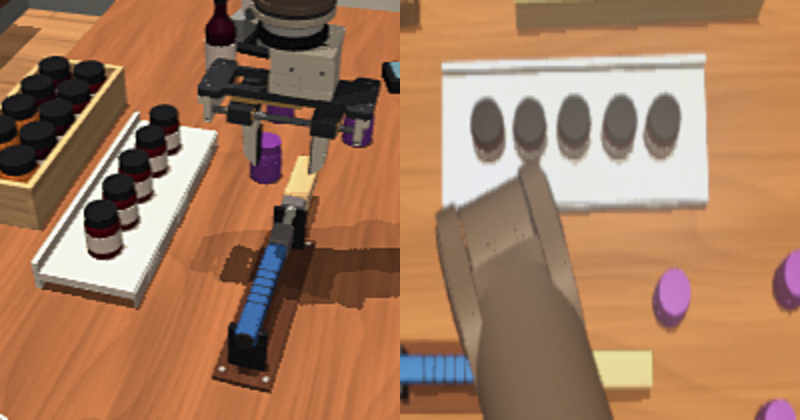

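Both jars stand in line, with lid spacings of 59, 61.5, 64 and 60 mm, which is within the row's own 3 mm scatter. Now I'll take the collar and draw the handle.

Run:
```python
from h import *
set_gripper(60); q=Q(-.031); move_l([446,24,46],q,velocity=130)
set_gripper(15,45); wait(.2); s=observe();print(s["opening"],s["ft_force"],s["t"])
d=np.array([.031,1,0]);p=np.array(s["tcp_pos"])
hit=move_l(p+d*118,velocity=70,force_limit=10);s=observe();print(hit,np.array(s["tcp_pos"])-p,s["ft_force"],s["opening"])
if not hit:
    hit=move_l(p+d*132,velocity=25,force_limit=12);s=observe();print(hit,np.array(s["tcp_pos"])-p,s["ft_force"],s["opening"],s["t"])
im=read_camera("side");cv2.imwrite("pics/side4.png",im[:,:,::-1]);it=read_camera("top");cv2.imwrite("pics/top4.png",it[:,:,::-1])
cv2.imwrite("pics/c4.png",np.hstack([cv2.resize(im[150:330,240:400,::-1],(400,450)),cv2.resize(it[200:290,160:360,::-1],None,fx=2,fy=5)[:450]]))
```

```text
25.559321909047853 [-0.2050737  -0.51198716  4.00291475] 21.2667
False [3.65095317e+00 1.16768516e+02 1.11055765e-01] [-0.34539102 -4.54799305  9.0873362 ] 25.57962314987188
True [  4.01780404 124.78093709   0.12833125] [-0.81704043 -2.31275589  7.07741776] 25.65178533661138 23.5417
```

View pics/c4.png

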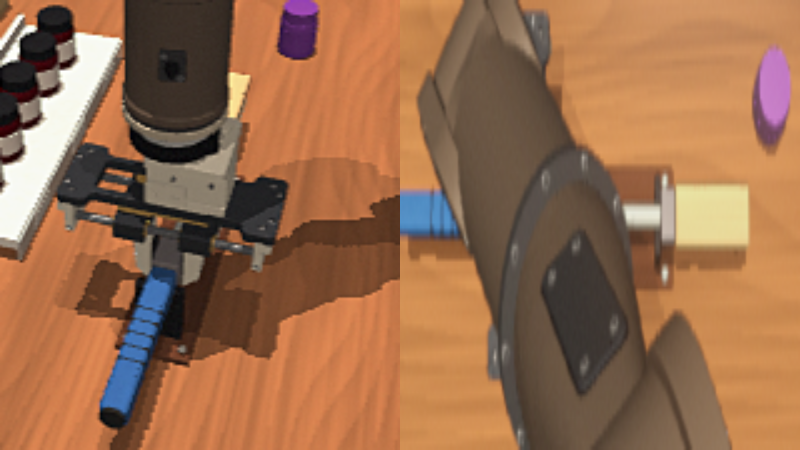

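The draw took 124.8 mm (3 mm head travel plus 120 mm, plus compliance) and ended in the force stop, which is the second stop. The tube shows between the gripper and the front fork. I'll lift it over the row.

Run:
```python
from h import *
p=np.array(observe()["tcp_pos"])
move_l([p[0],p[1],205],velocity=100)
move_l([675.3,192.6,200],Q(-.012),velocity=150)
move_l([675.3,192.6,147],velocity=80); wait(.3)
s=observe();print(s["tcp_pos"],s["opening"],s["ft_force"],s["t"])
im=read_camera("side");cv2.imwrite("pics/side5.png",im[:,:,::-1]);it=read_camera("top");cv2.imwrite("pics/top5.png",it[:,:,::-1])
for c,st in comps(masks(it)["head"],150): print("head",c,st,[cast("top",c,z).round(1) for z in(173,)])
cv2.imwrite("pics/c5.png",np.hstack([cv2.resize(im[100:310,180:380,::-1],(400,420)),cv2.resize(it[100:240,200:400,::-1],(400,280)).copy() if 0 else cv2.resize(it[100:240,210:350,::-1],(400,420))]))
```

```text
[675.50163342 192.66754495 147.46654516] 26.13536984224317 [-0.64532555  0.69738717 -1.44684311] 28.1833
head [ 2.78688525 25.6010929 ] [  0   0   9  62 183] [array([1055.5,  737.9,  173. ])]
head [ 8.8862069  43.99310345] [  4   0  12  80 290] [array([999.5, 716.7, 173. ])]
head [52.0539707  40.96106399] [  30    0   42   80 2594] [array([1004.6,  598.5,  173. ])]
head [82.36419753 36.79012346] [ 76   0  13  78 648] [array([1014.2,  515.8,  173. ])]
head [114.18318318  40.92492492] [111   0   7  77 333] [array([998.9, 427.9, 173. ])]
head [125.75868373  42.88482633] [121   0  17  77 547] [array([992., 396., 173.])]
head [149.34146341  36.95934959] [ 134    0   34   83 1599] [array([1007.5,  331.9,  173. ])]
head [179.62325962  35.37510238] [ 167    0   31   82 1221] [array([1009.4,  249.1,  173. ])]
head [211.60876623  48.0487013 ] [207   0  11 111 616] [array([968.8, 161.7, 173. ])]
head [226.38133333  43.992     ] [222   0   8  74 375] [array([979.5, 121.4, 173. ])]
head [404.1496063   32.68818898] [394   0  21  68 635] [array([ 996.7, -362.2,  173. ])]
head [436.60805861  35.0989
[... 228 characters left out ...]
,  173. ])]
head [482.50134048  30.18230563] [474   0  17  66 373] [array([ 997. , -574.6,  173. ])]
head [500.88516746  31.784689  ] [494   0  15  65 418] [array([ 990.5, -623.6,  173. ])]
head [508.46468401  31.86988848] [502   0  14  65 269] [array([ 989.6, -644. ,  173. ])]
head [428.70666667  43.93777778] [423  11  12  56 225] [array([ 961.2, -425.7,  173. ])]
head [16.2754491  52.13173653] [ 12  13  10  67 167] [array([974.5, 694.5, 173. ])]
head [104.88235294  52.78823529] [101  14   8  63 255] [array([964.5, 452. , 173. ])]
head [534.95  40.78] [530  14  11  50 200] [array([ 960.9, -711.8,  173. ])]
head [297.5856833  149.86984816] [279 144  38  13 461] [array([673.5, -61.1, 173. ])]
```

View pics/c5.png

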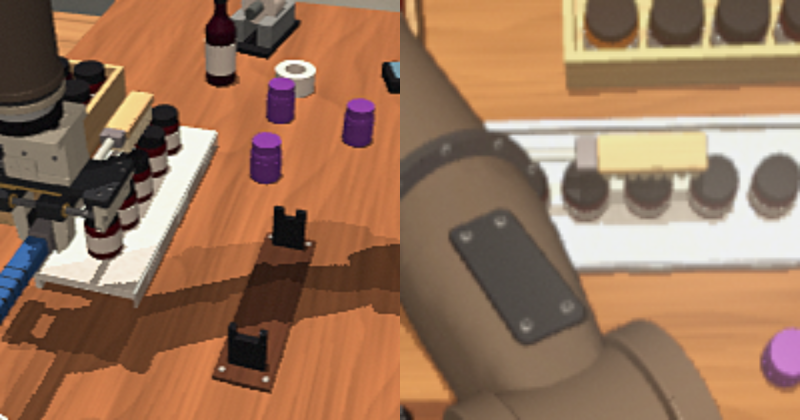

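The bristle head appears over the middle jar in both views; in the top view its centroid casts to (673.5, -61.1). The dock stands empty and undisturbed. Next I'll check height and level by triangulation, and check the jars.

Run:
```python
from h import *
im=cv2.imread("pics/side5.png")[:,:,::-1]; it=cv2.imread("pics/top5.png")[:,:,::-1]
S=4
def ends(i,x0,y0,w,h):
    b=cv2.resize(i[y0:y0+h,x0:x0+w],None,fx=S,fy=S,interpolation=cv2.INTER_CUBIC).astype(int)
    m=((b[...,0]>150)&(b[...,1]>130)&(b[...,0]-b[...,2]>50)&(b[...,0]-b[...,1]<50)).astype(np.uint8)
    k,l,s,c=cv2.connectedComponentsWithStats(m);j=1+np.argmax(s[1:,4]);r=cv2.minAreaRect(np.argwhere(l==j)[:,::-1].astype(np.float32))
    return cv2.boxPoints(r)/S-.5+[x0,y0]
print("side",ends(im,225,140,40,45).round(1).tolist());print("top",ends(it,270,138,55,25).round(1).tolist())
for z in(166,173,180):
    X=np.array([675,-61,z]);d=np.array([0,50,0]);print(z,"pred side far/near ends far edge",[proj("side",X+[e,y,0]).round(1).tolist() for y in(-50,50) for e in(-17,17)])
for c in(.0,):
    a=cv2.resize(im[135:200,205:285,::-1],(800,600),interpolation=cv2.INTER_CUBIC);a=cv2.resize(im[135:195,205:285,::-1],(800,600),interpolation=cv2.INTER_CUBIC);cv2.imwrite("pics/c6.png",a)
```

```text
side [[231.6, 162.9], [247.5, 140.6], [256.5, 147.0], [240.6, 169.4]]
top [[278.0, 143.8], [317.0, 142.7], [317.3, 156.4], [278.4, 157.4]]
166 pred side far/near ends far edge [[256.0, 147.9], [244.4, 146.3], [243.3, 167.1], [231.0, 165.3]]
173 pred side far/near ends far edge [[255.8, 145.6], [244.2, 144.1], [243.1, 164.8], [230.7, 163.0]]
180 pred side far/near ends far edge [[255.7, 143.4], [244.0, 141.9], [242.9, 162.5], [230.5, 160.7]]
```

View pics/c6.png

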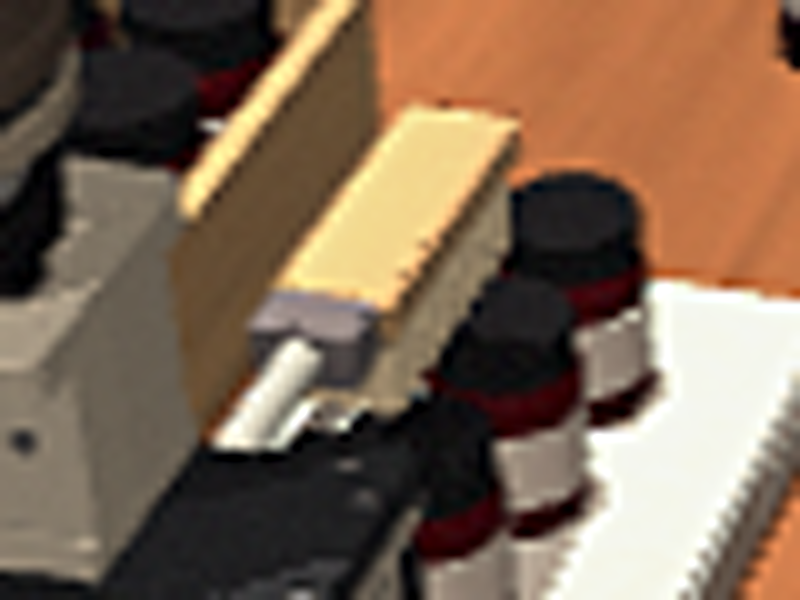

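The head's top-face corners sit within about 1 px of the z=173 prediction at both ends. So the brush is level, with bristles about 38 mm above the lid. I'll lower it slightly and hand in.

Run:
```python
from h import *
move_l([675.0,192.0,140],velocity=40); wait(.5)
s=observe();print(s["tcp_pos"],s["opening"],s["ft_force"],np.abs(s["joint_vel"]).max(),s["t"])
it=read_camera("top");print([(c.round(1),cast("top",c,165.5).round(1)) for c,st in comps(masks(it)["head"],150) if 270<c[0]<330 and c[1]>130])
for nm,g in(("gr",(670.5,-125.3)),("R",(670,-186))): print(nm,lidfit(it,g,96,120)[0].round(1))
close_job()
```

```text
[675.02731788 192.00240603 140.05608855] 25.785415610967068 [ 3.10845630e-01 -2.23063786e-03 -2.72075554e+00] 0.002575672975531919 29.1083
[(array([297.9, 150.9]), array([673. , -62.2, 165.5]))]
gr [ 671.4 -126.4   18.8]
R [ 669.8 -185.7   19.7]
the job is handed in; nothing more can be done
```

I filled both gaps in the row, then drew the brush out to its second stop in the dock. I handed the job in at about 29 s, holding it level over the middle jar. No verdict was reported.

- **Jars:** Jar b went into the right gap and jar a into the left. Their lids measured in line with the others, with spacings of about 59, 61.5, 64 and 60 mm against the nominal 62. Each jar touched down at the expected height.
- **Brush:** I squeezed the collar with the jaws closed to about 25.6 mm, so the button was flush. The draw ended at a hard stop after 124.8 mm, which is 3 mm of head travel, 120 mm of handle and a little give. I did not measure the length again after lifting.
- **Final pose:** The head is centred at (673, -62), against the middle jar's lid at (672, -61). The bristles are roughly 30–33 mm above the lid. In the side view just before the last 7 mm lowering, both ends of the head were at the same height to about 1 mm. The tool force of -2.7 N in z is about the brush's own weight, so nothing is touching.

**Checks that disagreed or were partial:**
- The last lid fit for the right-gap jar read (671.4, -126.4), 1 mm off the earlier one. The brush head and its shadow partly cover that jar there, and the fitted radius was off too, so I put it down to that.
- The middle, left-gap and left-end jars could not be measured again at the end because the arm and brush hid them.
- I checked the bystanders only by eye in the pictures, and saw no change. I did not measure them or look at them again after the last lowering.

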